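# Space the support bars on the soldering board with a gauge block

## Task

Space the two loose steel bars on the soldering board evenly with the large wooden gauge block. Holding the gauge, lower it astride the nearer loose bar with its thick foot towards the screwed-down bar, draw it sideways until the thick foot meets the screwed-down bar, then lift it over to the last bar and draw that up to the middle one in the same way. This leaves the three bars parallel with a 40 mm gap between each and the next; finally stand the gauge upright on the bench, off the board, and leave the small gauge, the jar and the steel block alone.

Things in the scene. Friction and masses are not known exactly. Their poses are not given: they have to be found in the camera images.
- fixed_bar (a point): Centre of the steel bar screwed to the right-hand (-y) end of the pale soldering board. All three bars: 130 mm long (own x), 16 wide (own y), 22 high, lying on the board. Board: fixed, 170 mm (x) by 300 (y), top 16 mm above the bench. Axes: x along the bar, y along the row towards the loose bars, z up. The bar's centre is 20 mm from that end of the board.
- bar_a_mid (a point): Centre of the nearer loose steel bar (the middle one of the row), 130 x 16 x 22 mm, about 0.28 kg, lying loose on the board on the +y side of the fixed bar at a gap of 58 to 100 mm and a little askew; x along the bar, y across it away from the fixed bar, z up.
- bar_b_mid (a point): Centre of the last loose steel bar, the same size, a gap of about 60 to 100 mm beyond bar_a at the start; axes as for bar_a.
- gauge_grip (a point): Centre of the upright grip (24 mm thick in own y, 40 in x, from 38 to 90 mm up) of the large wooden gauge, 64 mm above its underside. The gauge is the larger of two like-shaped ones standing on the bench right of the board: a square arch, 66 mm across (own y), 50 in x, 90 high, 0.13 kg. It starts with its thick foot to the right (-y, within 25 degrees); z up.
- gauge_foot (a point): Middle of the underside of the gauge's thick foot: 23 mm to -y and 64 mm below the grip centre, same axes. Gauge along own y from the grip centre: thick foot -33 to -13 mm, notch -13 to +23 (28 mm high, drops over a bar with 20 mm of play), thin hook foot +23 to +33. With the hook bearing on a bar and the thick foot touching the bar before it, their gap is 40 mm.
- small_gauge_mid (a point): Centre of the small wooden gauge, a bystander: the same arch shape, only 40 mm across, 34 mm deep and 58 mm high. Not to be moved.
- jar: Glass jar with a steel lid, 80 mm diameter, 85 mm high; origin at the centre of its underside. A bystander on the bench's right.
- doming_block: Dark steel 50 mm cube with dimples on top; origin at the centre of its underside. A bystander on the bench's right.
Things that resemble listed ones, but are neither listed nor needed, are in the scene too. What is shaped like the part that bears gauge_grip but black or white is not meant. What is shaped like the part that bears bar_b_mid but pink is not meant.

How it is judged (in metres and radians):
On the way, in this order (a step that is already met when the one before it is completed fails the run):
1. with the gauge's thick foot down between the fixed bar and bar_a, their gap is 40 mm (within 10 mm) (y of bar_a_mid in the frame of fixed_bar between 0.046 and 0.066 m and height (world z) of gauge_foot below 0.032 m and y of gauge_foot in the frame of fixed_bar between 0.008 and 0.04 m and x of gauge_foot in the frame of fixed_bar between -0.065 and 0.065 m), for 0.2 s.
2. with the gauge's thick foot down between bar_a and bar_b, their gap is 40 mm (within 10 mm) (y of bar_b_mid in the frame of bar_a_mid between 0.046 and 0.066 m and height (world z) of gauge_foot below 0.032 m and y of gauge_foot in the frame of bar_a_mid between 0.008 and 0.04 m and x of gauge_foot in the frame of bar_a_mid between -0.065 and 0.065 m), for 0.2 s.
At the end, for the whole second after the job is handed in: Both gaps are 40 mm within 10 mm (bar centres 46 to 66 mm apart), the loose bars lie flat on the board, parallel to the fixed bar within 0.2 rad and within 40 mm of it lengthwise, and the gauge stands upright (within 0.17 rad) on the bench, off the board (y of bar_a_mid in the frame of fixed_bar between 0.046 and 0.066 m and y of bar_b_mid in the frame of bar_a_mid between 0.046 and 0.066 m and angle between the x axis of each of bar_a_mid, bar_b_mid and the x axis of fixed_bar, either way round below 0.2 rad and x of bar_a_mid in the frame of fixed_bar between -0.04 and 0.04 m and x of bar_b_mid in the frame of fixed_bar between -0.04 and 0.04 m and z of bar_a_mid in the frame of fixed_bar between -0.005 and 0.005 m and z of bar_b_mid in the frame of fixed_bar between -0.005 and 0.005 m and height (world z) of gauge_foot between -0.01 and 0.008 m and angle between gauge_grip's own z axis and vertical below 0.17 rad); the robot touches nothing.
It fails at once if the small gauge, jar or steel block moved by more than 30 mm (distance of any of small_gauge_mid, jar, doming_block from where it was at the start of the episode above 0.03 m).
It also fails if it takes over 53 s, if anything falls off the work surface, if the arm or the gripper's body presses on something with over 40 N, if the wrist force passes 120 N, or if a joint passes its speed limit or range.

## Robot

A 7-joint arm with a two-finger parallel gripper is mounted at the origin on the work surface. World frame = base frame: x ahead of the robot, y to its left, z up, the work surface at z = 0. Lengths are in mm, angles in rad, forces in N, time in s.
With the tool pointing down it reaches from about 400 to 750 mm from the base axis. Payload 19.5 kg.
Tool frame: the origin (TCP) lies at the very end of the fingers, on their centre line; the grasp point (between the pads) lies 19 mm behind it (grasp_offset is the distance from the TCP to the grasp point, in mm); z points along the fingers, x is the direction in which the jaws open and shut, and the axes are right-handed (so a half turn about z gives the same grasp; the last joint's range is limited). The gripper opens to 85 mm and grips with 20 to 120 N. Pads are 22 mm wide; open, the fingers measure 114 mm over their backs; the gripper's body (76 mm by 85 mm) begins 54 mm behind the grasp point. The pads swing forward as they close: fully open they stand 13 mm farther back than shut.
Start: joints at [-1.159, 0.707, -0.028, 1.485, 0.022, 0.951, -0.075], TCP at [252.055, 516.782, 231.268] pointing down, gripper open.
Joint ranges: [-2.71, 2.71], [-0.32, 2.16], [-1.57, 1.52], [0, 2.45], [-1.46, 4.6], [0, 2.02], [-2.83, 2.83]. Speed limits (rad/s): [1.89, 1.89, 2.57, 2.57, 3.01, 3.01, 3.01].

## Interface

Orientations are given as a unit quaternion [w, x, y, z].
In Python, from workcell import * gives the robot as it stands.
- The arm moves only by the shell command python3 -m inch 'ROWS'. ROWS is JSON, a list of rows, each a list of 3 entries, a list of its own where there are three numbers: the shift along the world's x, y, z in cm, then the turn about the world's z in degrees, then the gripper's target within -1 to 1 (fully open at 1, half-way at 0, shut at -1). A call has 1 to 5 rows; each row shifts and turns the commanded pose from where the row before left it; what a row does not reach is not made up. A row lasts 1/12 s, in which the tool goes at most 41.7 mm and 7.16 degrees, less where a joint would pass 70% of its speed; a pose out of reach is approached as far as the arm can. A call with a gripper value outside its range is refused whole. The fingers move at their own pace and stop on an object; the grip force is fixed at half the most. Time passes only in rows, so rows that do not move let the fingers close. It gives the time, the measured TCP pose, the force and the opening at its end, in the units of the state.
- observe(): the state, without advancing time (a new reading comes with each control period).
- grab_frame(name): name is "scene" or "side" or "wrist"; returns the picture (384x512x3 uint8, red, green, blue); there is no depth.
- camera_info(name): a dict with "camera_matrix" (3x3 intrinsics, pixels), "k1" (the pictures are not rectified: a ray, as slopes to the right and down, at radius r is drawn at 1 + k1 r^2 times it, then the intrinsics apply), "R" (3x3) and "t" (3): a world point X has camera coordinates R X + t. Camera axes: x right, y down, z forward; pixel columns grow to the right and rows downward; lengths in mm; the calibration is good to about 2 mm. A picture is of the moment at which its call begins: read the wrist's pose just before it. camera_info takes no time and is no camera call; for the wrist camera it gives the pose at the moment of the call.
- sign_off(): hands the job in, once; it reports no verdict.
The state is a dict: "t": time; "qpos": joint angles; "joint_velocities": joint speeds; "joint_torque": joint torques, N m; "ee_pos": TCP position; "tcp_rot": TCP orientation; "force": force on the tool from outside, world axes, zero at the start; "ft_torque": the same for the moment, N m; "finger_gap": finger opening in mm.
Only numpy, scipy, OpenCV 4.12 (cv2) and the standard library are available. Lean on these libraries where they do the work, as an engineer would, in place of code of your own. Each camera call takes 0.05 s, during which the arm holds its last target.

## Working session

There is one attempt and no reset: what is moved stays moved. The work goes in short steps, Python scripts to look and compute and a shell command to move; the robot and the scene stay as the last step left them, time stands still between calls to the robot, and variables do not carry over. Pictures are saved under pics/ and viewed, and the job is handed in when it is done.

```bash
mkdir -p pics; ls; python3 - <<'E'
from workcell import *
import cv2
s=observe();print(s)
for n in("scene","side","wrist"):
    c=camera_info(n);f=grab_frame(n)
    cv2.imwrite(f"pics/{n}0.png",f[:,:,::-1]);print(n,c)
E
```

```text
pics
{'t': 0.0, 'qpos': array([-1.15870821,  0.70707126, -0.027634  ,  1.48500033,  0.02205298,
        0.95092781, -0.07552237]), 'joint_velocities': array([ 1.39176774e-03,  2.63884821e-04,  1.85066913e-03,  7.13112577e-04,
       -2.33512056e-05,  4.87530813e-04,  1.53192065e-03]), 'joint_torque': array([-1.18304233e-03, -8.83230686e+01,  1.23404112e+00, -2.36161923e+01,
        1.67833449e-02,  6.67772867e-03, -1.19930425e-05]), 'ee_pos': array([251.95162044, 516.5587298 , 230.84524453]), 'tcp_rot': array([ 3.20837730e-04,  8.48042936e-01,  5.29927236e-01, -4.48564407e-04]), 'force': array([-0.86070402, -1.33385478,  0.14781538]), 'ft_torque': array([0.00547293, 0.02299722, 0.01337817]), 'finger_gap': 85.64517004081821}
scene {'camera_matrix': array([[360.83147048,   0.        , 264.48686733],
       [  0.        , 360.83147048, 194.95679648],
       [  0.        ,   0.        ,   1.        ]]), 'k1': -0.025655846823378972, 'R': array([[ 0.63835206,  0.76974128,  0.00223775],
       [ 0.46623447, -0.3843352 , -0.79681357],
       [-0.61248025,  0.5096909 , -0.60422109]]), 't': ar
[... 220 characters left out ...]
     ]]), 'k1': -0.04262566424059641, 'R': array([[ 0.81582352, -0.57829259, -0.0031072 ],
       [-0.27691063, -0.38592211, -0.87999126],
       [ 0.50769329,  0.71877799, -0.47497971]]), 't': array([-479.45857218,  209.35311484,  776.29805295])}
wrist {'camera_matrix': array([[290.09106633,   0.        , 252.81562348],
       [  0.        , 290.09106633, 194.56132163],
       [  0.        ,   0.        ,   1.        ]]), 'k1': 0.005467347351868736, 'R': array([[ 4.38052937e-01,  8.98949011e-01, -5.48017214e-04],
       [ 8.58083083e-01, -4.17957321e-01,  2.98337225e-01],
       [ 2.67960906e-01, -1.31157742e-01, -9.54460371e-01]]), 't': array([-574.8268865 ,  -37.88936357,  379.18784475])}
```

View pics/scene0.png

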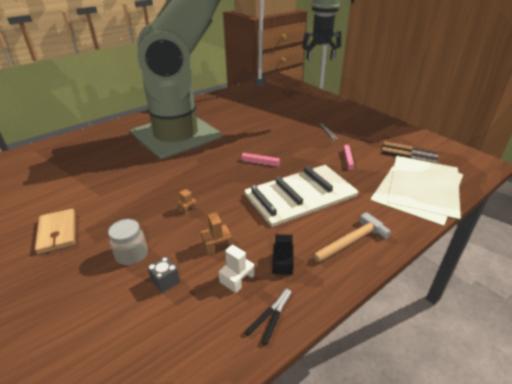

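View pics/side0.png

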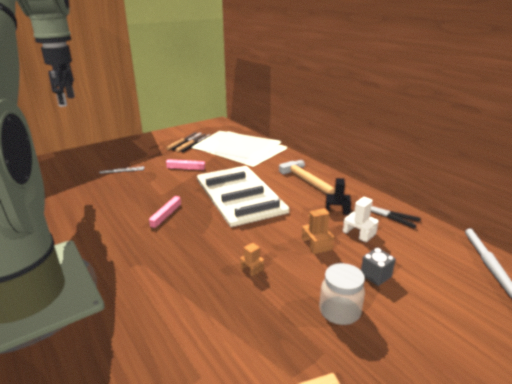

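View pics/wrist0.png

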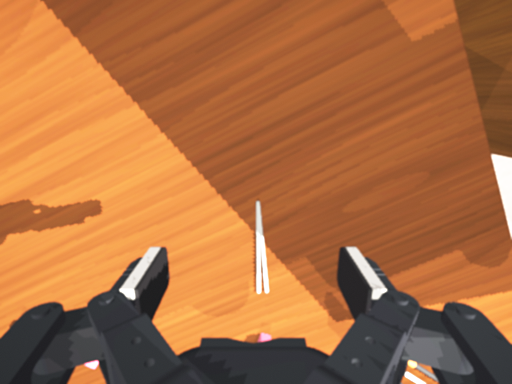

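```bash
cat > h.py <<'E'
from workcell import *
import numpy as np, cv2
def ray(c,uv):
    uv=np.array(uv,float).reshape(-1,2);K=c["camera_matrix"]
    d=(uv-K[:2,2])/[K[0,0],K[1,1]];s=d.copy()
    for _ in range(20): s=d/(1+c["k1"]*(s**2).sum(1,keepdims=True))
    r=np.c_[s,np.ones(len(s))]@c["R"]
    return -c["R"].T@c["t"], r/np.linalg.norm(r,axis=1,keepdims=True)
def onplane(c,uv,z):
    o,r=ray(c,uv);return o+r*((z-o[2])/r[:,2])[:,None]
def tri(c1,p1,c2,p2):
    o1,r1=ray(c1,p1);o2,r2=ray(c2,p2)
    A=np.c_[r1[0],-r2[0]];k=np.linalg.lstsq(A,o2-o1,rcond=None)[0]
    a=o1+k[0]*r1[0];b=o2+k[1]*r2[0];return (a+b)/2,np.linalg.norm(a-b)
def proj(c,X):
    p=np.array(X,float).reshape(-1,3)@c["R"].T+c["t"];s=p[:,:2]/p[:,2:]
    s=s*(1+c["k1"]*(s**2).sum(1,keepdims=True));return s*c["camera_matrix"][0,0]+c["camera_matrix"][:2,2]
def save(n,f,x0,y0,x1,y1,k):
    cv2.imwrite(f"pics/{n}.png",cv2.resize(np.ascontiguousarray(f[y0:y1,x0:x1,::-1]),None,fx=k,fy=k,interpolation=cv2.INTER_CUBIC))
E
python3 - <<'E'
from h import *
f={n:cv2.imread(f"pics/{n}0.png")[:,:,::-1] for n in("scene","side")}
save("sc1",f["scene"],160,150,370,300,3.7)
save("sd1",f["side"],180,150,390,300,3.7)
E
```

```text
(no output)
```

View pics/sc1.png

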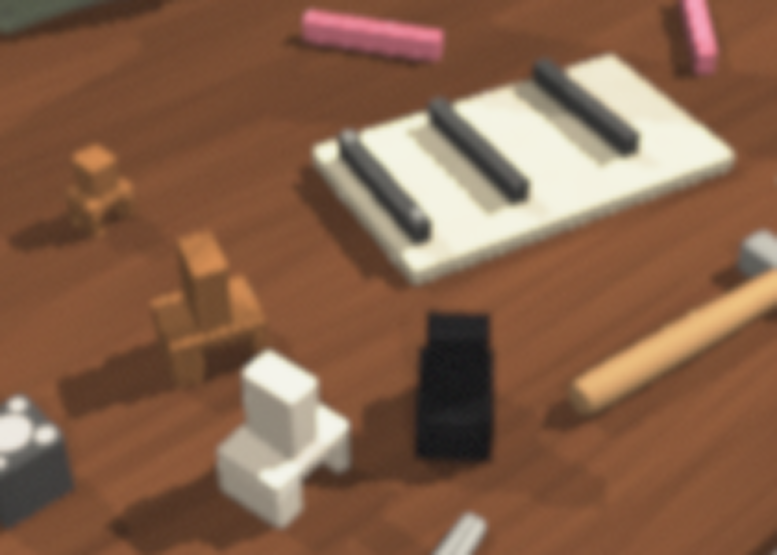

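View pics/sd1.png

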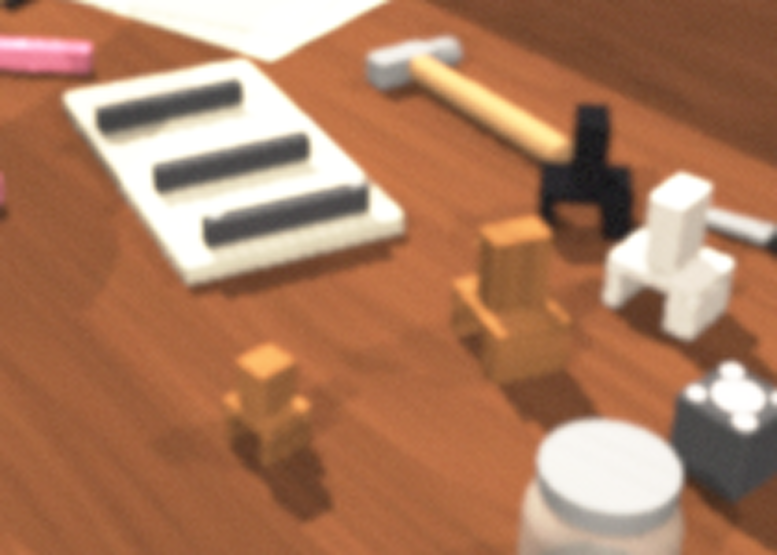

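```bash
python3 - <<'E'
from h import *
cs,cd=camera_info("scene"),camera_info("side")
S=lambda L:np.array(L)/3.7+[160,150]
D=lambda L:np.array(L)/3.7+[180,150]
q=S([(180,240),(212,232),(230,265),(198,272)]);p=D([(480,228),(543,218),(552,240),(487,250)])
print(tri(cs,q.mean(0),cd,p.mean(0)))
print(onplane(cs,q,90));print(onplane(cd,p,90))
b=S([(315,150),(612,55),(735,153),(412,278)]);print("board",onplane(cs,b,16))
b=D([(65,97),(245,60),(405,215),(190,275)]);print(onplane(cd,b,16))
print("bars scene",onplane(cs,S([(345,137),(424,225),(436,105),(521,190),(541,65),(631,143)]),38))
print("bars side",onplane(cd,D([(206,218),(366,187),(157,167),(307,139),(98,110),(241,88)]),38))
for n,a in(("small",(265,358)),):print(n,onplane(cd,D([a]),58))
print("jar",onplane(cd,D([(612,460)]),85),"block",onplane(cd,D([(738,393)]),50),"white",onplane(cd,D([(683,192)]),90),"black",onplane(cd,D([(592,110)]),90))
E
```

```text
(array([ 611.69734536, -211.53474319,   87.73840118]), np.float64(3.4869142133095523))
[[ 591.65396642 -216.80846101   90.        ]
 [ 598.24135932 -195.88113544   90.        ]
 [ 633.35388881 -205.40462527   90.        ]
 [ 625.90350891 -225.11614174   90.        ]]
[[ 595.06988966 -198.66101363   90.        ]
 [ 635.39491966 -212.6698165    90.        ]
 [ 621.26437046 -234.98120156   90.        ]
 [ 581.14099672 -220.35569158   90.        ]]
board [[487.46993278 -28.43829888  16.        ]
 [542.87065074 265.32664868  16.        ]
 [708.03341043 232.76826744  16.        ]
 [655.79236715 -68.49821974  16.        ]]
[[540.216727   257.98332858  16.        ]
 [707.3818859  231.47402697  16.        ]
 [649.5686498  -63.84769085  16.        ]
 [479.16523933 -40.71401862  16.        ]]
bars scene [[512.92646484 -16.95324607  38.        ]
 [635.85258954 -40.29697558  38.        ]
 [525.29991884  68.71550853  38.        ]
 [651.26729736  43.47144683  38.        ]
 [537.20388208 178.61052039  38.        ]
 [663.51903755 153.07790236  38.        ]]
bars side [[509.62587601 -14.47680561  38.        ]
 [627.6218648  -44.88452279  38.        ]
 [520.0412387   69.51971307  38.        ]
 [637.22770394  40.87702948  38.        ]
 [530.63585091 179.45264678  38.        ]
 [646.65718113 146.43950068  38.        ]]
small [[ 434.45104996 -196.22783776   58.        ]]
jar [[ 504.49382866 -396.0562421    85.        ]] block [[ 638.62625191 -370.67556754   50.        ]] white [[ 732.56212334 -241.84608571   90.        ]] black [[ 771.82554662 -122.85336666   90.        ]]
```

The gauge candidates in the scene picture are: large wooden at (214,234), small wooden at (187,201), white at (236,268) and black at (284,254). The large wooden one fits the description, because it is the larger of the two wooden arches, and the crop shows its thick foot on the right side. The three dark bars on the board are the real ones, and the pink ones are decoys. Next I move over the board for a wrist view.

```bash
python3 -m inch '[[[2.3,-3.2,0],2,1],[[2.3,-3.2,0],2,1],[[2.3,-3.2,0],2,1],[[2.3,-3.2,0],2,1],[[2.3,-3.2,0],2,1]]'
python3 -m inch '[[[2.3,-3.2,0],0,1],[[2.3,-3.2,0],0,1],[[2.3,-3.2,0],0,1],[[2.3,-3.2,0],0,1],[[2.3,-3.2,0],0,1]]'
python3 -m inch '[[[2.3,-3.2,0],0,1],[[2.3,-3.2,0],0,1],[[2.3,-3.2,0],0,1],[[1,-2,0],0,1]]'
```

```text
t: 0.57
ee_pos: [367.7, 355.1, 231.2]
tcp_rot: [0.0, 0.798, 0.603, -0.0]
force: [1.2, 0.1, -0.8]
finger_gap: 85.8
t: 0.98
ee_pos: [482.8, 194.9, 231.2]
tcp_rot: [0.0, 0.799, 0.602, -0.0]
force: [-0.0, 0.4, 0.6]
finger_gap: 85.5
t: 1.32
ee_pos: [563.0, 76.6, 230.9]
tcp_rot: [0.001, 0.8, 0.6, -0.0]
force: [0.4, -0.1, -0.5]
finger_gap: 85.8
```

```bash
python3 - <<'E'
from h import *
import pickle
s=observe();print(s["ee_pos"],s["tcp_rot"],np.abs(s["joint_velocities"]).max())
c=camera_info("wrist");f=grab_frame("wrist");c2=camera_info("wrist")
pickle.dump((c,f),open("w1.pkl","wb"));save("w1",f,0,0,512,384,1.5);print(np.abs(c["t"]-c2["t"]).max())
E
```

```text
[562.95342125  76.58519995 230.86923575] [ 6.97682167e-04  7.99676274e-01  6.00430872e-01 -3.70547825e-04] 0.42220778504993456
1.543537968391064
```

View pics/w1.png

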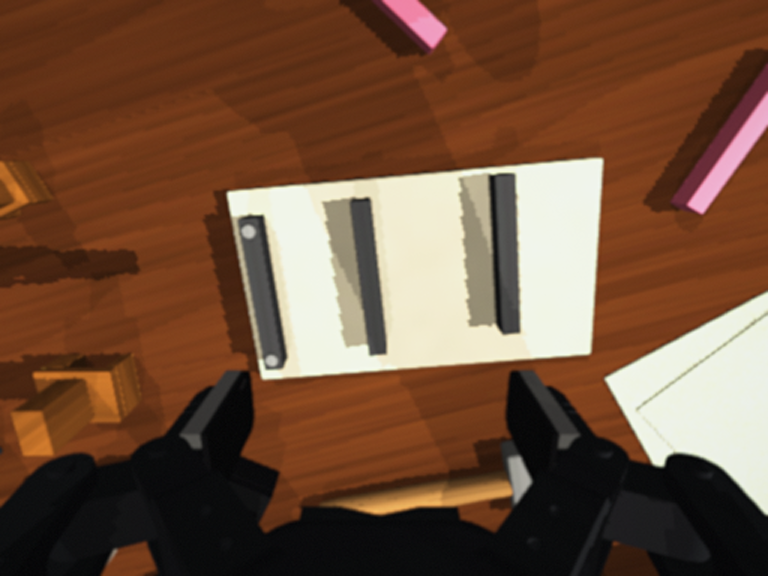

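```bash
python3 - <<'E'
from h import *
import pickle
c,f=pickle.load(open("w1.pkl","rb"))
save("w1a",f,140,95,410,265,2.9)
g=np.clip(f.astype(float)*1.6,0,255).astype(np.uint8)
E
```

```text
(no output)
```

View pics/w1a.png

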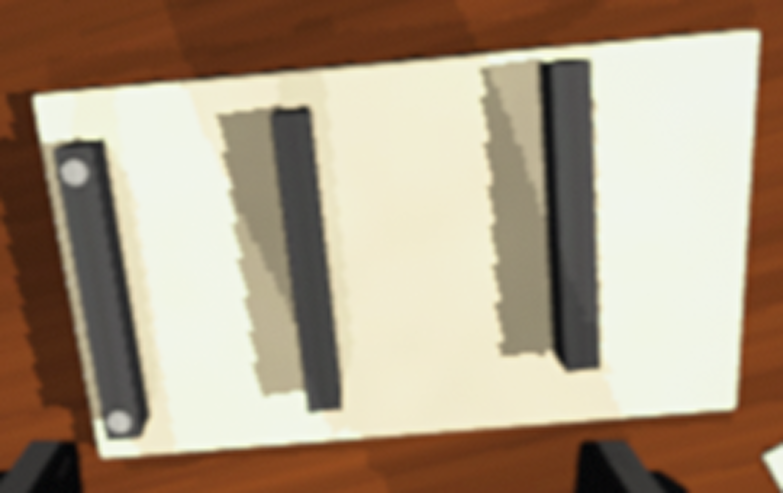

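```bash
python3 - <<'E'
from h import *
import pickle
c,f=pickle.load(open("w1.pkl","rb"))
W=lambda L:np.array(L)/2.9+[140,95]
P=onplane(c,W([(75,151),(121,436),(292,112),(325,410),(571,62),(585,368)]),38)
for i in(0,2,4):
    d=P[i+1]-P[i];print((P[i]+P[i+1])/2,np.degrees(np.arctan2(d[1],d[0])),np.linalg.norm(d))
B=onplane(c,W([(35,95),(759,31),(737,409),(101,458)]),16);print(B)
for i in range(4):
    d=B[(i+1)%4]-B[i];print(np.degrees(np.arctan2(d[1],d[0])),np.linalg.norm(d))
E
```

```text
[568.23929475 -24.17883026  38.        ] -12.045991572291097 125.65863202267715
[579.4239419   64.34246542  38.        ] -10.460118585656351 128.61178810103496
[591.35498499 174.95829017  38.        ] -8.53640384549873 128.10303738896192
[[481.74004738 -25.7300992   16.        ]
 [539.90212877 265.41407543  16.        ]
 [705.44465185 233.62961442  16.        ]
 [647.16347201 -59.35020941  16.        ]]
78.70269959942304 296.8968813143422
-10.868624338542075 168.5662448751724
-101.2507279229798 298.72039283051913
168.5118626777363 168.80527606124966
```

```bash
python3 -m inch '[[[0.8,-3.6,0],0,1],[[0.8,-3.6,0],0,1],[[0.8,-3.6,0],0,1],[[0.8,-3.6,0],0,1],[[0.8,-3.6,0],0,1]]'
python3 -m inch '[[[0.8,-3.6,0],0,1],[[0.5,-3.6,0],0,1],[[0.3,-3.0,0],0,1],[[0,0,0],0,1],[[0,0,0],0,1]]'
python3 - <<'E'
from h import *
import pickle
s=observe();print(s["ee_pos"],s["tcp_rot"],np.abs(s["joint_velocities"]).max())
c=camera_info("wrist");f=grab_frame("wrist")
pickle.dump((c,f),open("w2.pkl","wb"));save("w2",f,0,0,512,384,1.5)
E
```

```text
t: 1.78
ee_pos: [601.0, -101.0, 231.2]
tcp_rot: [-0.0, 0.799, 0.602, -0.0]
force: [2.6, -0.3, 0.6]
finger_gap: 85.3
t: 2.2
ee_pos: [616.6, -202.7, 230.6]
tcp_rot: [-0.0, 0.799, 0.601, -0.0]
force: [-0.1, 0.9, 0.3]
finger_gap: 85.5
[ 616.62052567 -202.7003588   230.59695195] [-2.60933354e-04  7.99364517e-01  6.00846190e-01 -3.96538102e-04] 0.04557466071689444
```

View pics/w2.png

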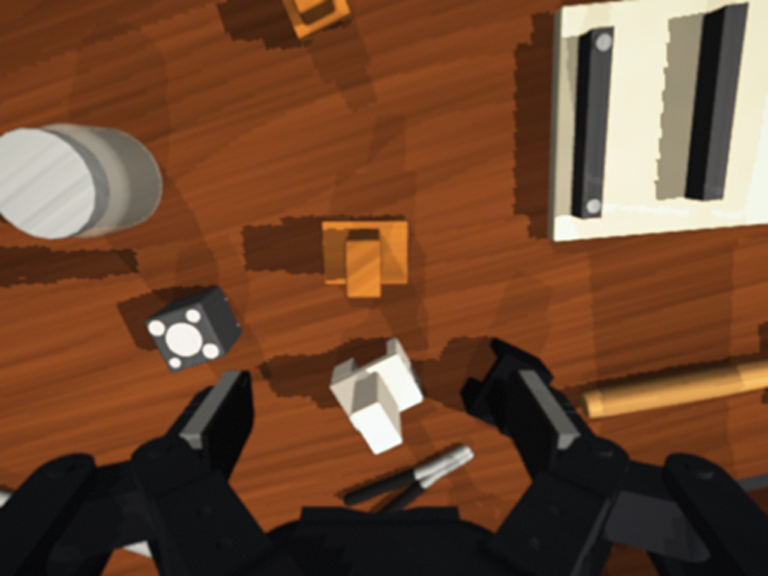

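```bash
python3 - <<'E'
from h import *
import pickle
c,f=pickle.load(open("w2.pkl","rb"))
save("w2a",f,200,135,290,205,8)
a=onplane(c,np.array([(323,222),(407,220),(408,283),(325,285)])/1.5,38);print(a,a.mean(0))
a=onplane(c,np.array([(347,240),(379,240),(380,297),(348,298)])/1.5,90);print(a,a.mean(0))
E
```

```text
[[ 577.07007437 -235.77640766   38.        ]
 [ 593.48249621 -173.4783584    38.        ]
 [ 642.23011672 -185.73671616   38.        ]
 [ 625.36492297 -250.0870451    38.        ]] [ 609.53690257 -211.26963183   38.        ]
[[ 587.28832433 -215.85683334   90.        ]
 [ 593.11664144 -195.68975354   90.        ]
 [ 631.07330509 -205.95460955   90.        ]
 [ 625.68979087 -227.16338732   90.        ]] [ 609.29201543 -211.16614594   90.        ]
```

View pics/w2a.png

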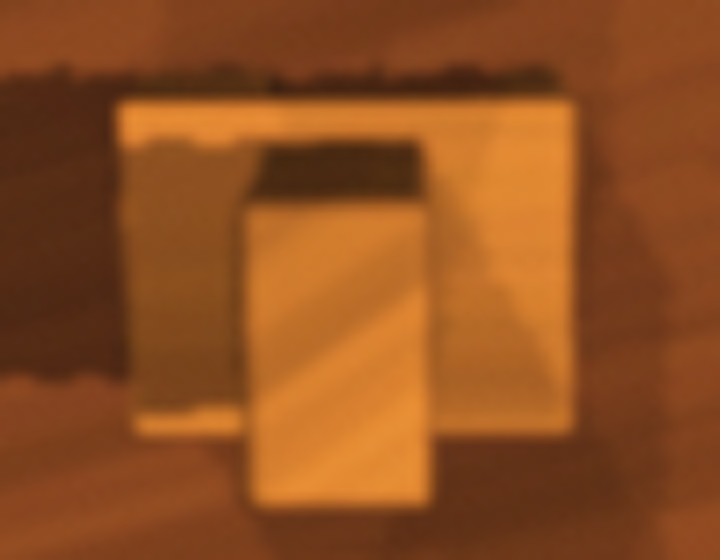

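```bash
python3 -m inch '[[[-0.7,-0.8,-2.0],1.3,1],[[0,0,-4],0,1],[[0,0,-4],0,1],[[0,0,-4],0,1],[[0,0,-3],0,1]]'
python3 -m inch '[[[0,0,-1.3],0,1],[[0,0,0],0,1],[[0,0,0],0,-1],[[0,0,0],0,-1],[[0,0,0],0,-1]]'
python3 -m inch '[[[0,0,0],0,-1],[[0,0,0],0,-1],[[0,0,0],0,-1],[[0,0,0],0,-1]]'
```

```text
t: 2.67
ee_pos: [609.3, -207.4, 58.5]
tcp_rot: [-0.001, 0.791, 0.612, -0.0]
force: [0.5, 0.2, 0.5]
finger_gap: 85.3
t: 3.08
ee_pos: [611.0, -209.3, 50.3]
tcp_rot: [0.001, 0.792, 0.611, 0.001]
force: [0.2, -0.1, 0.4]
finger_gap: 51.4
t: 3.42
ee_pos: [610.5, -209.4, 49.3]
tcp_rot: [0.001, 0.792, 0.611, 0.0]
force: [-2.0, 0.7, 9.4]
finger_gap: 23.2
```

```bash
python3 -m inch '[[[0,0,2],0,-1],[[0,0,4],0,-1],[[-0.4,3.4,1],1,-1],[[-0.4,3.4,0],1,-1],[[-0.4,3.4,0],1.4,-1]]'
python3 -m inch '[[[-0.4,3.4,0],0,-1],[[-0.4,3.4,0],0,-1],[[-0.4,3.4,0],0,-1],[[-0.4,3.4,0],0,-1],[[-0.4,3.1,0],0,-1]]'
python3 -m inch '[[[0,0,0],0,-1],[[0,0,0],0,-1]]'
python3 - <<'E'
from h import *
import pickle
for n in("scene","side"):
    f=grab_frame(n);save(n+"2",f,*((180,120,380,260) if n=="scene" else (180,130,380,270)),4)
    pickle.dump(f,open(n+"2.pkl","wb"))
f=grab_frame("wrist");save("w3",f,0,0,512,384,1.5)
E
```

```text
t: 3.83
ee_pos: [598.0, -106.3, 119.5]
tcp_rot: [0.001, 0.773, 0.634, 0.001]
force: [1.7, 0.4, -1.7]
finger_gap: 23.4
t: 4.25
ee_pos: [577.7, 62.0, 118.7]
tcp_rot: [-0.0, 0.773, 0.634, 0.0]
force: [0.8, -0.2, -1.2]
finger_gap: 23.2
t: 4.42
ee_pos: [577.9, 61.5, 118.6]
tcp_rot: [-0.0, 0.772, 0.635, 0.0]
force: [0.3, -1.1, -1.5]
finger_gap: 23.4
```

View pics/scene2.png

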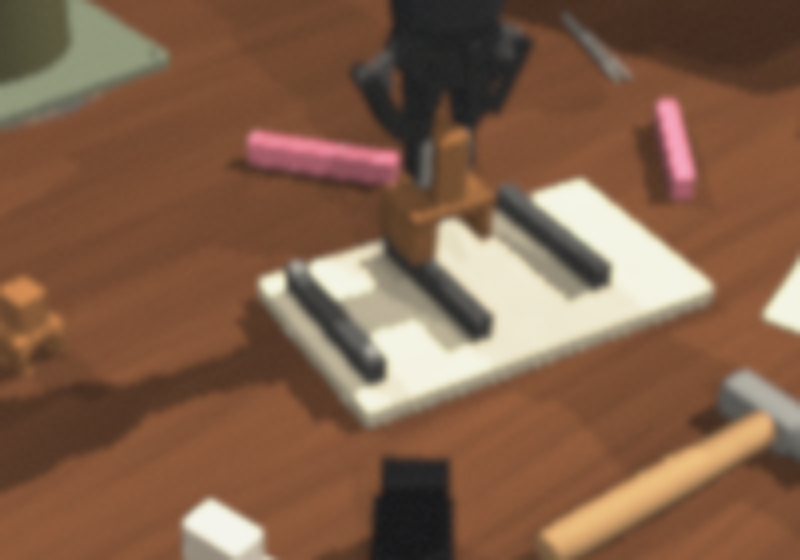

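View pics/side2.png

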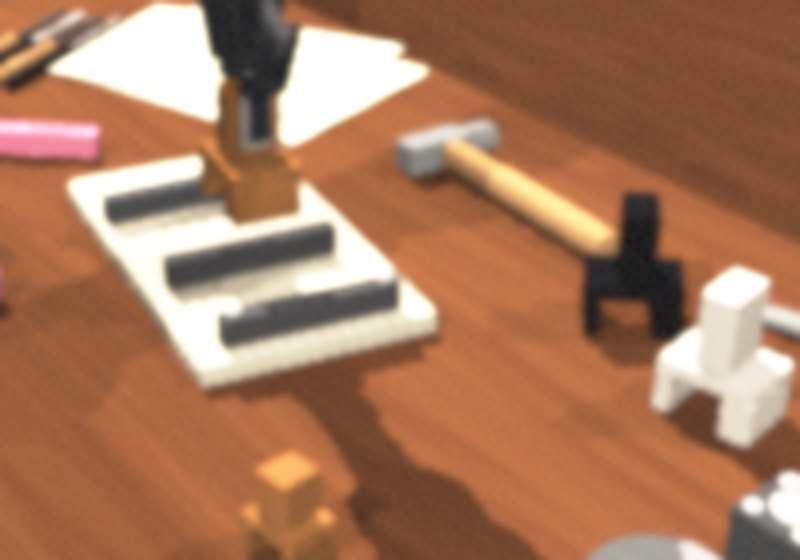

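View pics/w3.png

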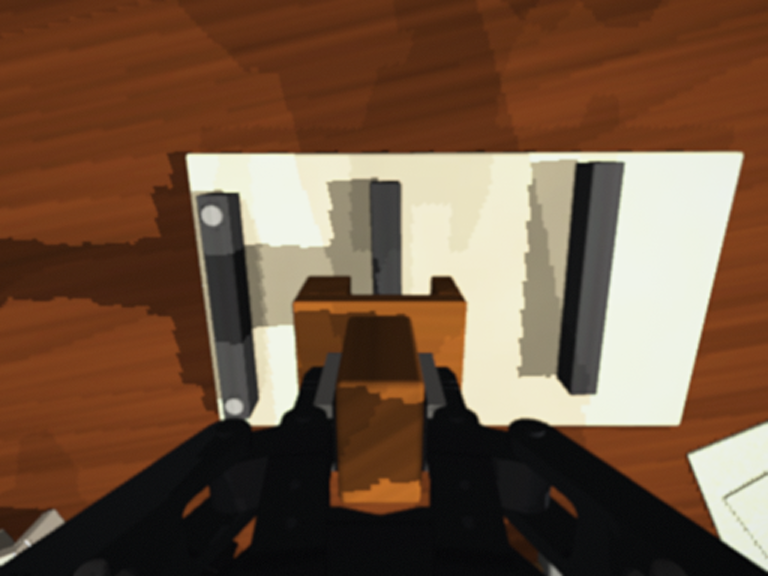

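```bash
python3 -m inch '[[[0,-0.15,-1.6],0,-1],[[0,0,-1.6],0,-1],[[0,0,-1.2],0,-1],[[0,0,-0.4],0,-1],[[0,0,0],0,-1]]'
python3 - <<'E'
from h import *
s=observe();print(s["ee_pos"],s["force"])
F=np.array([568.4,-23.5]);v=np.array([.196,.981]);u=np.array([.981,-.196])
d=s["ee_pos"][:2]-F;y=d@v;print("x",d@u,"y",y,"go",(41.5-y)*v)
for n in("scene","side"):
    f=grab_frame(n);save(n+"3",f,*((180,120,380,260) if n=="scene" else (180,130,380,270)),4)
E
```

```text
t: 4.98
ee_pos: [577.8, 57.3, 69.6]
tcp_rot: [-0.0, 0.774, 0.634, -0.001]
force: [-0.3, 1.3, -1.5]
finger_gap: 23.2
[577.80120672  57.33337165  69.6265721 ] [-0.30818071  1.29302572 -1.48840038]
x -6.62075704856831 y 81.14017410870237 go [ -7.76947413 -38.8870108 ]
```

View pics/scene3.png

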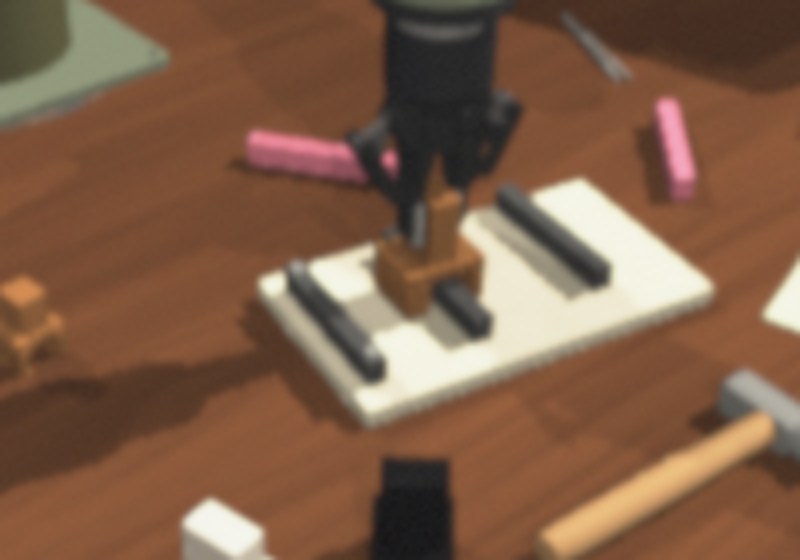

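View pics/side3.png

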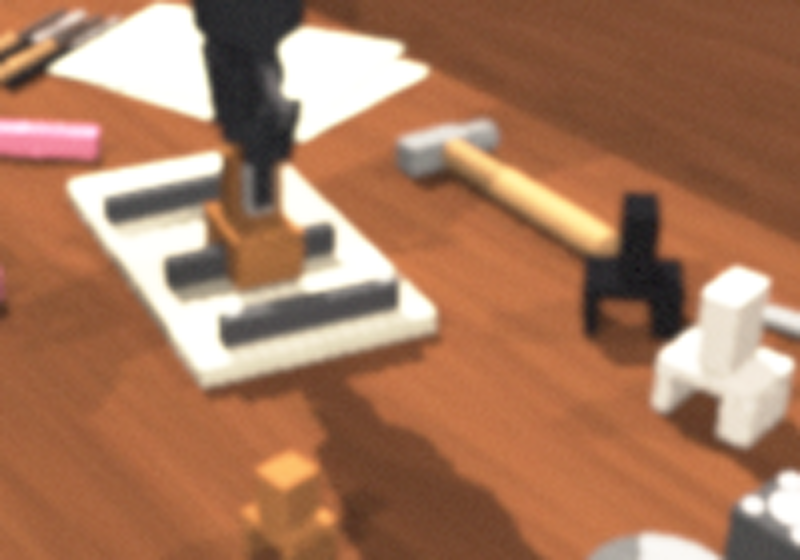

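```bash
python3 -m inch '[[[-0.08,-0.4,0],0,-1],[[-0.1,-0.5,0],0,-1],[[-0.1,-0.5,0],0,-1],[[-0.1,-0.5,0],0,-1],[[-0.1,-0.5,0],0,-1]]'
python3 -m inch '[[[-0.08,-0.4,0],0,-1],[[-0.06,-0.3,0],0,-1],[[-0.06,-0.3,0],0,-1],[[-0.03,-0.15,0],0,-1],[[-0.03,-0.15,0],0,-1]]'
```

```text
t: 5.5
ee_pos: [573.3, 33.7, 70.5]
tcp_rot: [0.0, 0.773, 0.634, 0.0]
force: [-0.2, 1.4, -0.2]
finger_gap: 23.2
t: 5.92
ee_pos: [570.6, 21.2, 70.3]
tcp_rot: [-0.0, 0.773, 0.634, 0.0]
force: [-0.1, 3.0, 0.1]
finger_gap: 22.9
```

```bash
python3 -m inch '[[[0,0,0],0,-1],[[0,0,0],0,-1]]'; python3 - <<'E'
from h import *
s=observe();print(s["ee_pos"],s["force"])
F=np.array([568.4,-23.5]);v=np.array([.196,.981]);u=np.array([.981,-.196])
d=s["ee_pos"][:2]-F;y=d@v;print("x",d@u,"y",y,"go",(41.5-y)*v)
f=grab_frame("wrist");save("w4",f,0,0,512,384,1.5)
E
```

```text
t: 6.08
ee_pos: [570.6, 21.1, 70.2]
tcp_rot: [0.0, 0.773, 0.634, -0.0]
force: [-0.0, 0.6, -1.9]
finger_gap: 23.3
[570.55758718  21.1083256   70.21899951] [-0.03240179  0.56269403 -1.85444045]
x -6.626638793031754 y 44.18365450149394 go [-0.52599628 -2.63266507]
```

View pics/w4.png

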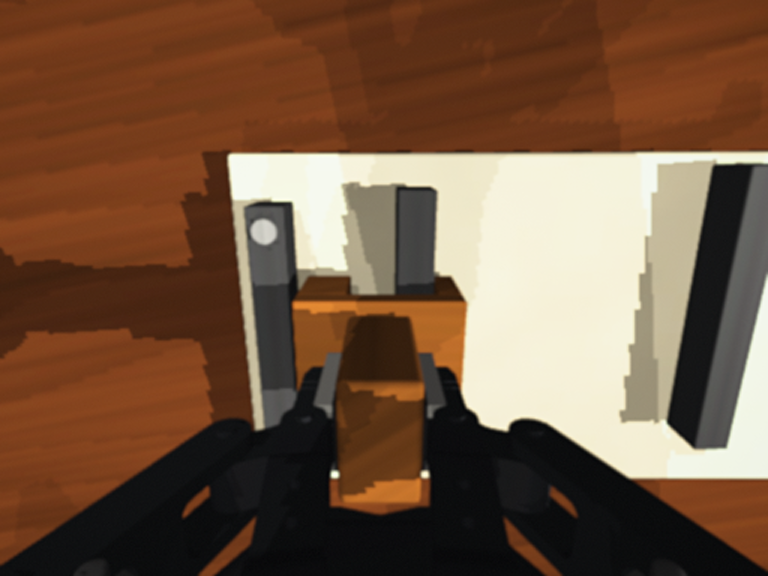

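```bash
python3 -m inch '[[[-0.02,-0.1,0],0,-1],[[-0.02,-0.1,0],0,-1],[[0,0,0],0,-1]]';python3 -m inch '[[[-0.02,-0.1,0],0,-1],[[0,0,0],0,-1],[[0,0,0],0,-1]]'
```

```text
t: 6.38
ee_pos: [570.2, 19.1, 70.2]
tcp_rot: [0.0, 0.773, 0.634, -0.0]
force: [-0.4, 0.3, -0.7]
finger_gap: 23.2
t: 6.63
ee_pos: [570.0, 18.1, 70.3]
tcp_rot: [0.0, 0.773, 0.634, -0.0]
force: [0.6, -0.2, -0.0]
finger_gap: 23.5
```

```bash
python3 -m inch '[[[-0.02,-0.1,0],0,-1],[[0,0,0],0,-1]]';python3 -m inch '[[[-0.02,-0.1,0],0,-1],[[0,0,0],0,-1]]'; python3 - <<'E'
from h import *
for n in("scene","side"):
    f=grab_frame(n);save(n+"4",f,*((210,150,310,225) if n=="scene" else (200,160,300,235)),7)
E
```

```text
t: 6.8
ee_pos: [569.9, 17.2, 70.3]
tcp_rot: [0.0, 0.773, 0.634, -0.0]
force: [-0.3, 0.5, -2.3]
finger_gap: 23.2
t: 6.97
ee_pos: [569.6, 16.1, 70.3]
tcp_rot: [0.0, 0.773, 0.634, -0.0]
force: [-0.4, 0.8, -1.4]
finger_gap: 23.2
```

View pics/scene4.png

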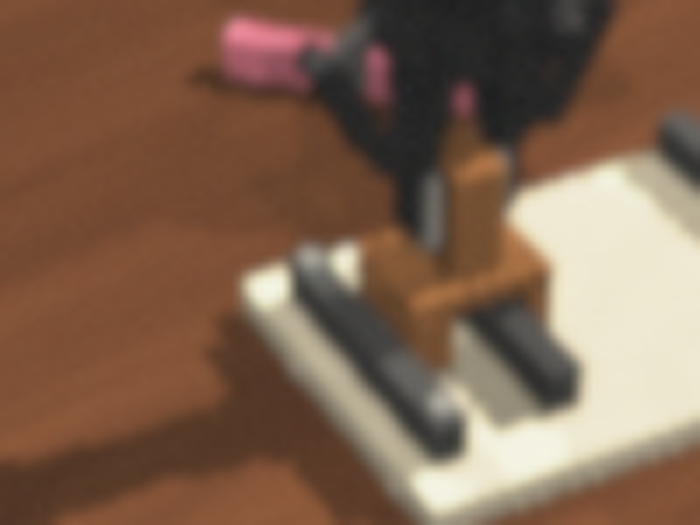

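View pics/side4.png

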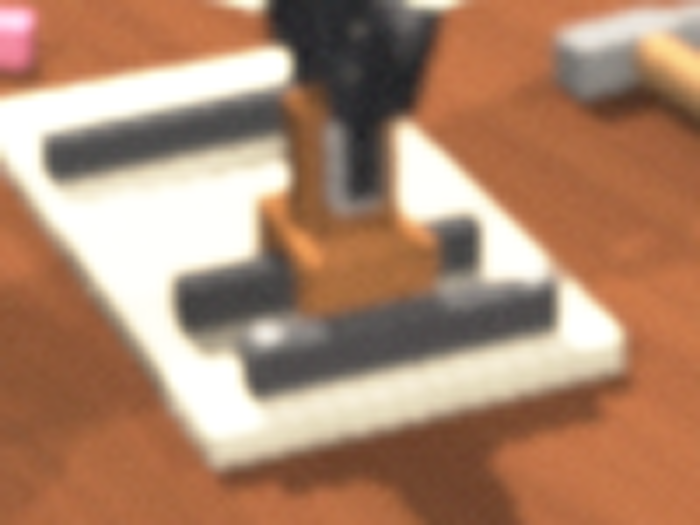

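```bash
python3 -m inch '[[[-0.02,-0.1,0],0,-1],[[0,0,0],0,-1]]';python3 -m inch '[[[-0.02,-0.1,0],0,-1],[[0,0,0],0,-1]]'; python3 - <<'E'
from h import *
import pickle
s=observe();print(s["ee_pos"],s["force"],s["ft_torque"])
c=camera_info("wrist");f=grab_frame("wrist");pickle.dump((c,f),open("w5.pkl","wb"));save("w5",f,130,90,330,230,4)
E
```

```text
t: 7.23
ee_pos: [569.6, 15.8, 70.3]
tcp_rot: [-0.0, 0.773, 0.634, 0.0]
force: [0.1, 5.2, -1.8]
finger_gap: 23.5
t: 7.4
ee_pos: [569.5, 15.7, 70.4]
tcp_rot: [-0.0, 0.773, 0.634, 0.001]
force: [0.9, 8.6, -0.1]
finger_gap: 23.5
[569.53516491  15.6570309   70.42281093] [ 0.87500555  8.56542062 -0.14598714] [ 2.29053528 -0.15298699  0.07131177]
```

View pics/w5.png

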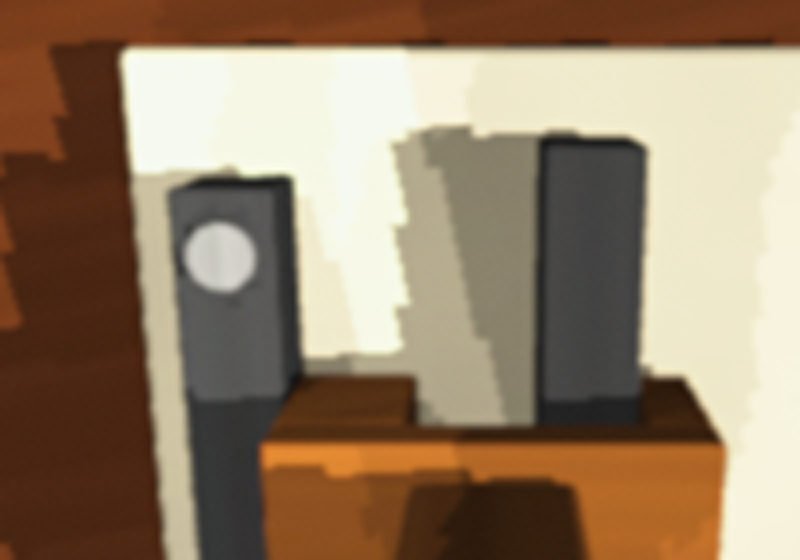

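```bash
python3 -m inch '[[[0.08,0.4,0],0,-1],[[0,0,1],0,-1],[[0,0,2],0,-1],[[0,0,2],0,-1],[[0,0,0],0,-1]]'
python3 - <<'E'
from h import *
s=observe();print(s["ee_pos"],s["force"],"go",np.array([590,168.5])-s["ee_pos"][:2])
E
```

```text
t: 7.87
ee_pos: [571.4, 18.0, 124.1]
tcp_rot: [0.002, 0.773, 0.634, 0.002]
force: [-0.5, 0.3, -1.3]
finger_gap: 23.2
[571.35422769  17.95510614 124.07970833] [-0.5178717   0.29028451 -1.30924009] go [ 18.64577231 150.54489386]
```

```bash
python3 -m inch '[[[0.4,3,0],0,-1],[[0.4,3,0],0,-1],[[0.4,3,0],0,-1],[[0.4,3,0],0,-1],[[0.3,3,0],0,-1]]'
python3 -m inch '[[[0,0,0],0,-1],[[0,0,0],0,-1]]'
python3 - <<'E'
from h import *
import pickle
s=observe();print(s["ee_pos"])
c=camera_info("wrist");f=grab_frame("wrist");pickle.dump((c,f),open("w6.pkl","wb"));save("w6",f,0,60,400,300,2)
E
```

```text
t: 8.28
ee_pos: [589.1, 169.4, 120.7]
tcp_rot: [0.0, 0.773, 0.634, -0.0]
force: [0.3, 0.2, -1.0]
finger_gap: 23.6
t: 8.45
ee_pos: [588.7, 169.6, 120.3]
tcp_rot: [-0.0, 0.773, 0.635, -0.0]
force: [0.5, -0.5, -1.1]
finger_gap: 23.9
[588.72470523 169.63520427 120.33334161]
```

View pics/w6.png

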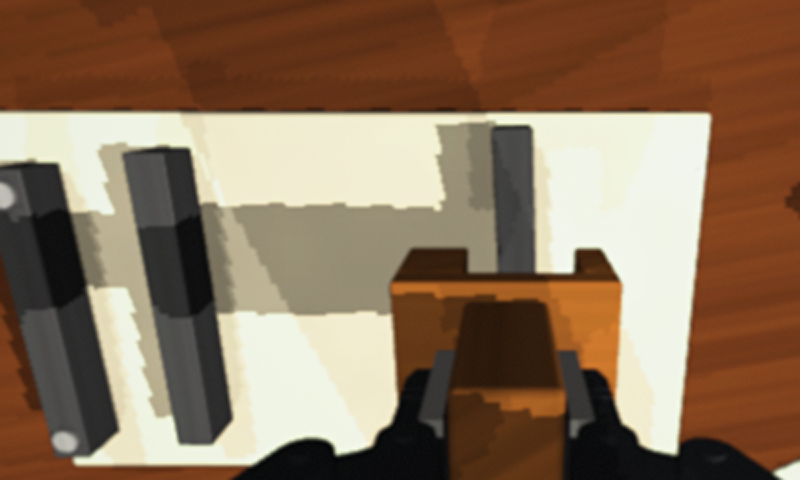

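```bash
python3 -m inch '[[[0,-0.15,-1.7],0,-1],[[0,0,-1.6],0,-1],[[0,0,-1.2],0,-1],[[0,0,-0.4],0,-1],[[0,0,0],0,-1]]'
python3 - <<'E'
from h import *
import pickle
c,f=pickle.load(open("w6.pkl","rb"))
P=onplane(c,np.array([(142,153),(196.5,441)])/2+[0,60],38)
A=P.mean(0)[:2];d=P[1]-P[0];print("a",A,np.degrees(np.arctan2(d[1],d[0])))
s=observe();print(s["ee_pos"],s["force"])
F=np.array([567.9,-25.8]);v=np.array([.196,.981]);u=np.array([.981,-.196])
d=s["ee_pos"][:2]-F;y=d@v;print("a in F",(A-F)@u,(A-F)@v,"x",d@u,"y",y,"go",(97-y)*v,97-y)
for n in("scene","side"):
    f=grab_frame(n);save(n+"6",f,*((210,130,350,235) if n=="scene" else (180,150,320,255)),5)
E
```

```text
t: 8.92
ee_pos: [588.8, 166.0, 70.6]
tcp_rot: [-0.0, 0.774, 0.634, -0.001]
force: [1.6, 0.4, -1.7]
finger_gap: 23.3
a [571.91266978  32.72488387] -10.864288371708342
[588.78445857 165.99819862  70.60529091] [ 1.59960028  0.38078529 -1.65454338]
a in F -7.534448184485349 58.19939435287709 x -17.10479306870102 y 192.2473867301726 go [-18.6684878  -93.43768638] -95.2473867301726
```

View pics/scene6.png

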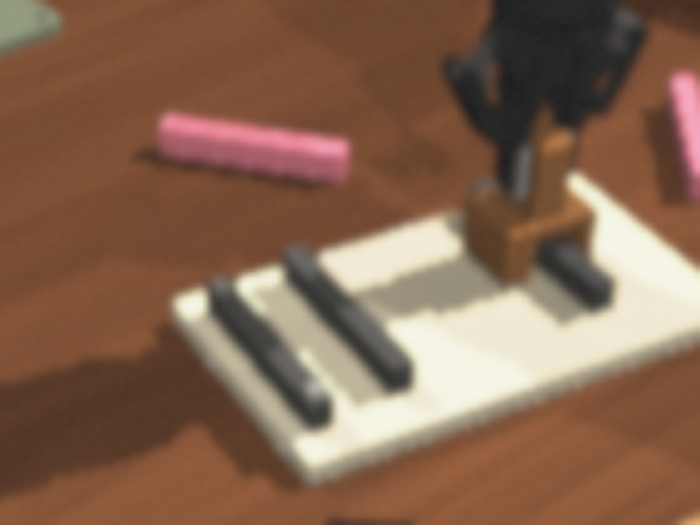

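View pics/side6.png

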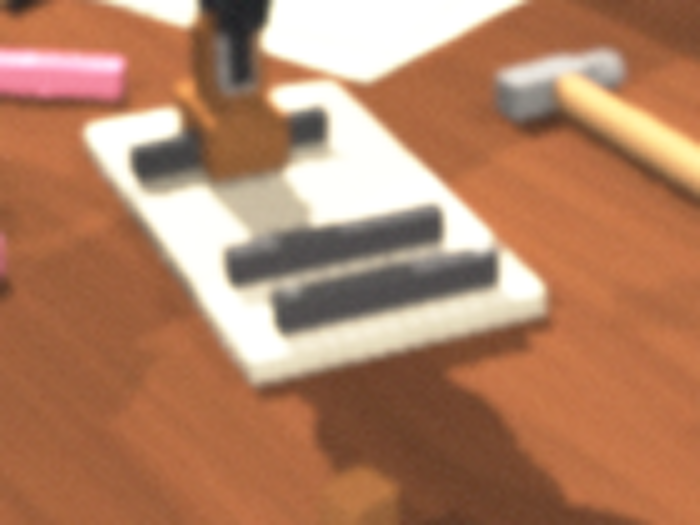

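```bash
python3 -m inch '[[[-0.08,-0.4,0],0,-1],[[-0.12,-0.6,0],0,-1],[[-0.12,-0.6,0],0,-1],[[-0.12,-0.6,0],0,-1],[[-0.12,-0.6,0],0,-1]]'
python3 -m inch '[[[-0.12,-0.6,0],0,-1],[[-0.12,-0.6,0],0,-1],[[-0.12,-0.6,0],0,-1],[[-0.12,-0.6,0],0,-1],[[-0.12,-0.6,0],0,-1]]'
python3 -m inch '[[[-0.12,-0.6,0],0,-1],[[-0.12,-0.6,0],0,-1],[[-0.08,-0.4,0],0,-1],[[-0.06,-0.3,0],0,-1],[[0,0,0],0,-1]]'
```

```text
t: 9.43
ee_pos: [583.4, 138.0, 71.5]
tcp_rot: [0.0, 0.773, 0.634, 0.0]
force: [-0.3, 1.6, -0.3]
finger_gap: 23.3
t: 9.85
ee_pos: [577.3, 108.2, 71.3]
tcp_rot: [0.0, 0.773, 0.634, -0.0]
force: [0.6, 1.5, -0.8]
finger_gap: 23.2
t: 10.27
ee_pos: [573.5, 89.0, 71.2]
tcp_rot: [0.0, 0.773, 0.634, -0.0]
force: [0.4, -0.2, -2.3]
finger_gap: 23.4
```

```bash
python3 - <<'E'
from h import *
import pickle
s=observe();print(s["ee_pos"],s["force"])
F=np.array([567.9,-25.8]);v=np.array([.196,.981]);d=s["ee_pos"][:2]-F;print(d@v)
c=camera_info("wrist");f=grab_frame("wrist");pickle.dump((c,f),open("w7.pkl","wb"));save("w7",f,80,90,380,230,2.6)
E
```

```text
[573.52065223  88.96399374  71.24557865] [ 0.40122564 -0.20727805 -2.28360189]
113.68512570032506
```

View pics/w7.png

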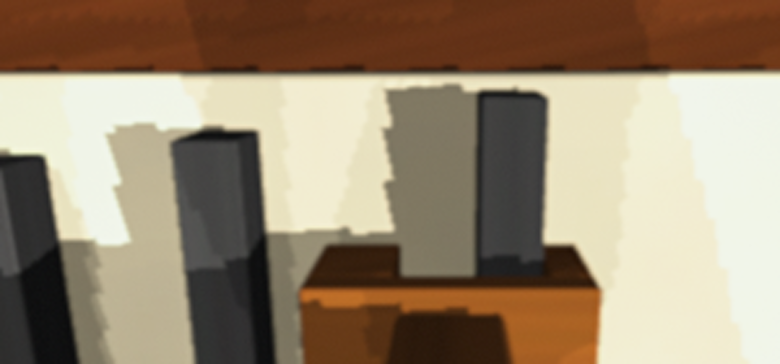

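```bash
python3 -m inch '[[[-0.06,-0.3,0],0,-1],[[-0.06,-0.3,0],0,-1],[[-0.06,-0.3,0],0,-1],[[-0.04,-0.2,0],0,-1],[[0,0,0],0,-1]]'
python3 -m inch '[[[-0.02,-0.1,0],0,-1],[[-0.02,-0.1,0],0,-1]]'
python3 - <<'E'
from h import *
import pickle
s=observe();print(s["ee_pos"],s["force"])
F=np.array([567.9,-25.8]);v=np.array([.196,.981]);d=s["ee_pos"][:2]-F;print(d@v)
c=camera_info("wrist");f=grab_frame("wrist");pickle.dump((c,f),open("w8.pkl","wb"));save("w8",f,80,90,330,230,3.2)
f=grab_frame("scene");save("scene8",f,210,140,330,230,6)
E
```

```text
t: 10.73
ee_pos: [571.3, 78.1, 71.2]
tcp_rot: [0.0, 0.773, 0.634, -0.0]
force: [-0.1, -0.4, -1.5]
finger_gap: 23.5
t: 10.9
ee_pos: [571.1, 76.9, 71.3]
tcp_rot: [0.0, 0.773, 0.634, 0.0]
force: [0.8, 0.8, -1.6]
finger_gap: 23.4
[571.07975232  76.8522861   71.27964705] [ 0.82275539  0.76665481 -1.64790229]
101.32512412070136
```

View pics/w8.png

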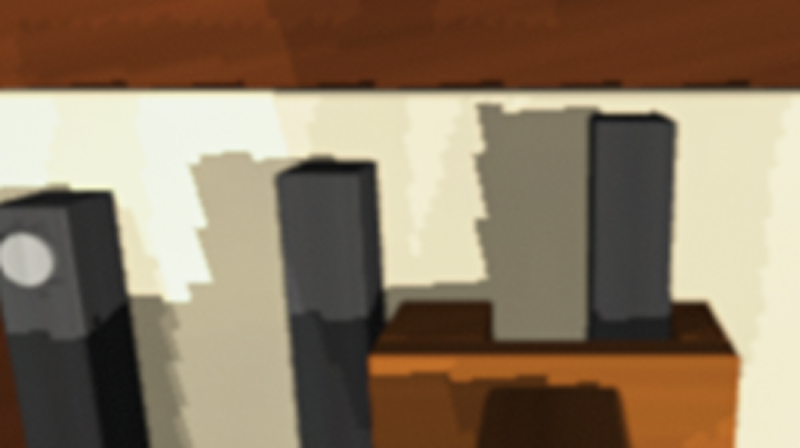

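View pics/scene8.png

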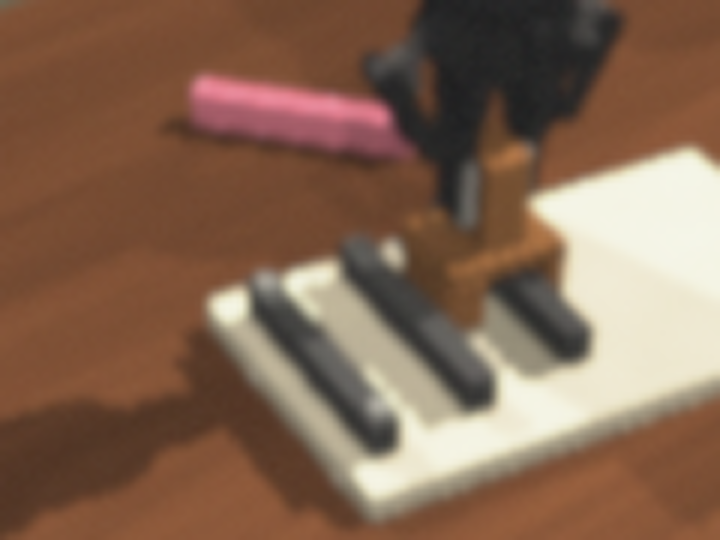

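```bash
python3 -m inch '[[[-0.02,-0.1,0],0,-1],[[-0.02,-0.1,0],0,-1],[[-0.02,-0.1,0],0,-1]]'
python3 -m inch '[[[-0.01,-0.05,0],0,-1],[[-0.01,-0.05,0],0,-1]]'
python3 - <<'E'
from h import *
import pickle
s=observe();print(s["ee_pos"],s["force"])
F=np.array([567.9,-25.8]);v=np.array([.196,.981]);d=s["ee_pos"][:2]-F;print(d@v)
c=camera_info("wrist");f=grab_frame("wrist");pickle.dump((c,f),open("w9.pkl","wb"));save("w9",f,80,90,330,230,3.2)
E
```

```text
t: 11.25
ee_pos: [570.5, 73.8, 71.3]
tcp_rot: [0.0, 0.773, 0.634, 0.0]
force: [1.0, 1.3, -1.8]
finger_gap: 23.4
t: 11.42
ee_pos: [570.3, 72.8, 71.3]
tcp_rot: [-0.0, 0.773, 0.634, 0.0]
force: [0.9, 2.4, -2.5]
finger_gap: 23.3
[570.26661684  72.7913849   71.28261743] [ 0.9124644   2.42576287 -2.53096988]
97.18200548401688
```

View pics/w9.png

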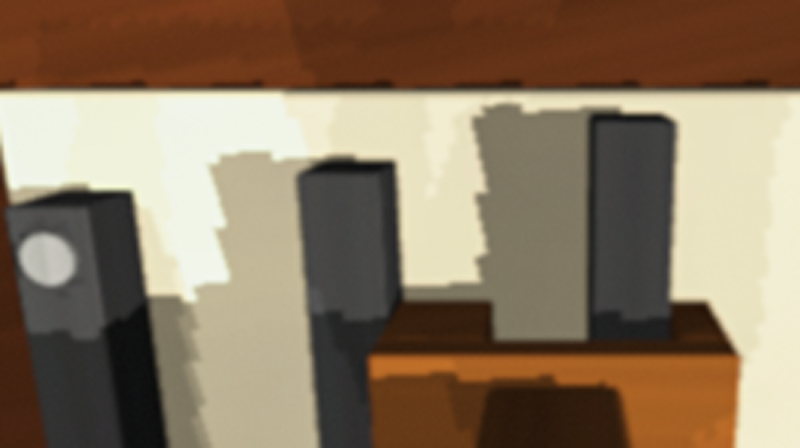

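```bash
python3 -m inch '[[[-0.01,-0.05,0],0,-1],[[0,0,0],0,-1],[[0,0,0],0,-1],[[0,0,0],0,-1]]'
python3 - <<'E'
from h import *
import pickle
c,f=pickle.load(open("w9.pkl","rb"))
P=onplane(c,np.array([(300,180),(388,178),(592,124),(672,122),(10,208),(97,206)])/3.2+[80,90],38)
u=np.array([.981,-.196,0]);v=np.array([.196,.981,0])
print(np.c_[P@u,P@v])
E
```

```text
t: 11.8
ee_pos: [570.2, 72.4, 71.3]
tcp_rot: [0.0, 0.773, 0.634, 0.0]
force: [-0.1, 2.2, -2.1]
finger_gap: 23.6
[[492.40758901 136.01228791]
 [492.02324349 152.5671178 ]
 [482.08356318 190.77922406]
 [481.72184887 205.54692225]
 [497.74153251  80.73287478]
 [497.34474893  97.21557268]]
```

```bash
python3 -m inch '[[[0.08,0.4,0],0,-1],[[0,0,1],0,-1],[[0,0,2],0,-1],[[0,0,2.5],0,-1],[[0,0,0],0,-1]]'
python3 -m inch '[[[0.5,-3.5,0],0,-1],[[0.5,-3.5,0],0,-1],[[0.5,-3.5,0],0,-1],[[0.5,-3.5,0],0,-1],[[0.5,-3.5,0],0,-1]]'
python3 -m inch '[[[0.5,-3.5,0],0,-1],[[0.5,-3.5,0],0,-1],[[0.5,-3.5,0],0,-1],[[0,0,0],0,-1],[[0,0,0],0,-1]]'
```

```text
t: 12.22
ee_pos: [572.5, 76.5, 130.7]
tcp_rot: [0.001, 0.773, 0.634, 0.002]
force: [1.6, -0.1, -0.9]
finger_gap: 23.7
t: 12.63
ee_pos: [595.9, -100.6, 126.9]
tcp_rot: [0.0, 0.773, 0.634, -0.0]
force: [0.7, -0.4, -1.1]
finger_gap: 23.5
t: 13.05
ee_pos: [610.4, -205.9, 126.3]
tcp_rot: [0.0, 0.774, 0.633, -0.0]
force: [0.2, 1.0, -1.3]
finger_gap: 23.4
```

```bash
python3 -m inch '[[[0,0,-2.5],0,-1],[[0,0,-2.5],0,-1],[[0,0,-1.5],0,-1],[[0,0,-0.8],0,-1],[[0,0,0],0,-1]]'
python3 -m inch '[[[0,0,-0.2],0,-1],[[0,0,0],0,-1],[[0,0,0],0,-1]]'
```

```text
t: 13.47
ee_pos: [610.4, -202.7, 52.2]
tcp_rot: [-0.001, 0.773, 0.634, -0.001]
force: [0.0, 0.3, -0.8]
finger_gap: 23.5
t: 13.72
ee_pos: [611.4, -203.7, 52.3]
tcp_rot: [0.001, 0.773, 0.634, 0.0]
force: [-0.1, -0.5, -0.8]
finger_gap: 23.6
```

```bash
python3 -m inch '[[[0,0,-0.15],0,-1],[[0,0,0],0,-1]]'
python3 -m inch '[[[0,0,-0.1],0,-1],[[0,0,0],0,-1]]'
python3 - <<'E'
from h import *
for n in("scene","side"):
    f=grab_frame(n);save(n+"10",f,*((170,170,290,260) if n=="scene" else (260,170,380,260)),6)
E
```

```text
t: 13.88
ee_pos: [611.1, -203.8, 50.1]
tcp_rot: [0.0, 0.773, 0.634, 0.0]
force: [-0.1, -0.4, -1.3]
finger_gap: 23.4
t: 14.05
ee_pos: [611.2, -203.8, 49.3]
tcp_rot: [0.0, 0.773, 0.634, 0.0]
force: [-2.0, -0.2, 7.1]
finger_gap: 23.1
```

View pics/scene10.png

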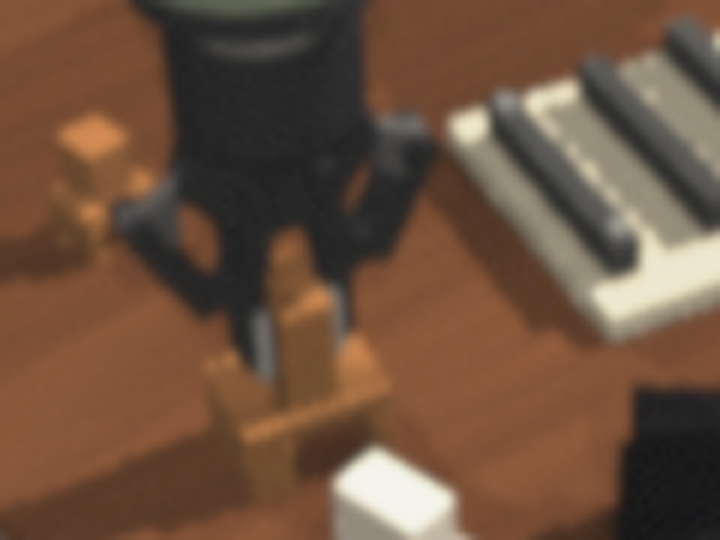

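View pics/side10.png

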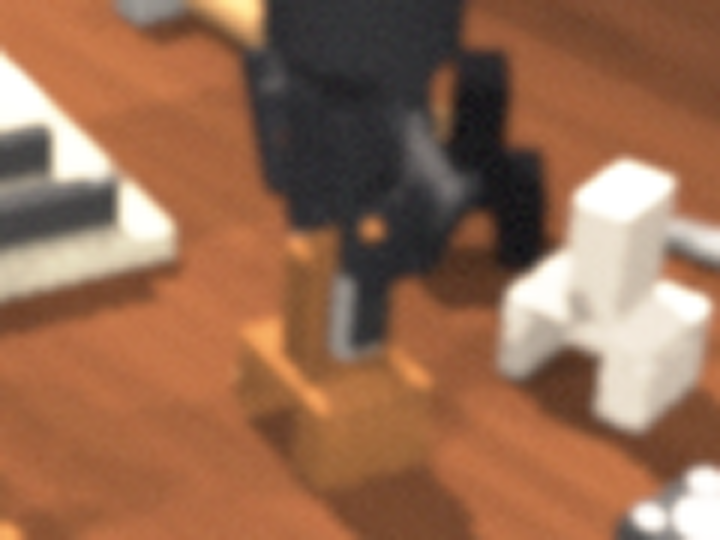

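The gauge is on the bench: the vertical force is 7 N at the same height as at the pick. Next I open the gripper and retreat.

```bash
python3 -m inch '[[[0,0,0],0,0.2],[[0,0,0],0,0.6],[[0,0,0],0,1],[[0,0,0],0,1],[[0,0,0],0,1]]'
python3 -m inch '[[[0,0,0],0,1],[[0,0,1],0,1],[[0,0,3],0,1],[[0,0,4],0,1],[[0,0,4],0,1]]'
python3 -m inch '[[[-0.5,3.5,3],0,1],[[-0.5,3.5,0],0,1],[[-0.5,3.5,0],0,1],[[-0.5,3.5,0],0,1],[[-0.5,3.5,0],0,1]]'
python3 -m inch '[[[-0.5,3.5,1],0,1],[[-0.5,3,0],0,1],[[0,0,0],0,1],[[0,0,0],0,1],[[0,0,0],0,1]]'
python3 - <<'E'
from h import *
import pickle
c=camera_info("wrist");f=grab_frame("wrist");pickle.dump((c,f),open("w11.pkl","wb"));save("w11",f,0,0,512,384,1.5)
f=grab_frame("scene");save("scene11",f,90,140,360,300,2.9)
f=grab_frame("side");save("side11",f,180,130,400,330,3)
E
```

```text
t: 14.57
ee_pos: [610.9, -203.7, 48.7]
tcp_rot: [0.0, 0.773, 0.634, -0.0]
force: [-1.3, -0.1, 0.0]
finger_gap: 81.8
t: 14.98
ee_pos: [610.5, -203.5, 170.7]
tcp_rot: [-0.0, 0.773, 0.634, -0.0]
force: [0.2, -0.3, 1.2]
finger_gap: 85.5
t: 15.4
ee_pos: [586.0, -30.7, 196.8]
tcp_rot: [0.0, 0.773, 0.634, 0.0]
force: [1.5, 0.3, -0.6]
finger_gap: 85.6
t: 15.82
ee_pos: [576.5, 32.0, 206.2]
tcp_rot: [0.0, 0.773, 0.634, -0.0]
force: [0.3, -0.6, 0.3]
finger_gap: 85.1
```

View pics/w11.png

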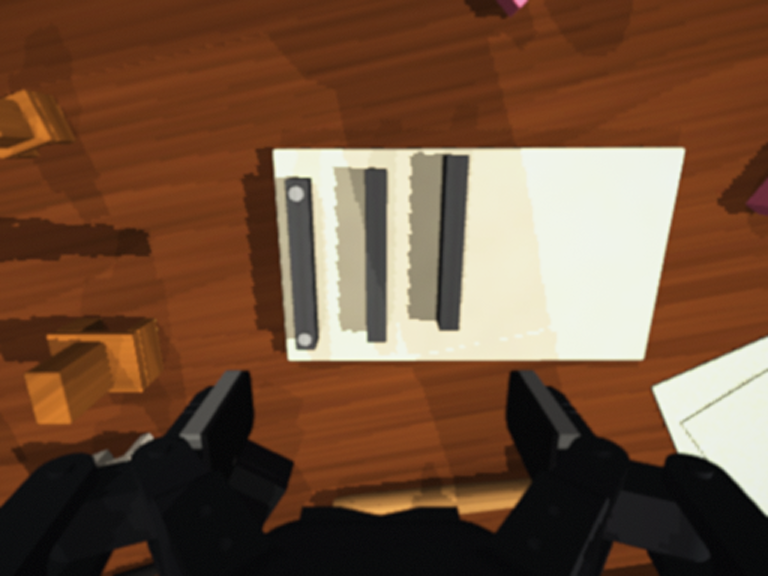

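View pics/scene11.png

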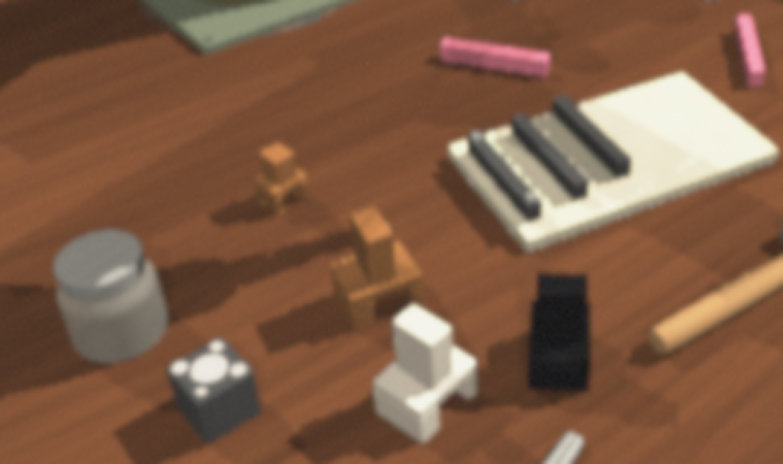

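View pics/side11.png

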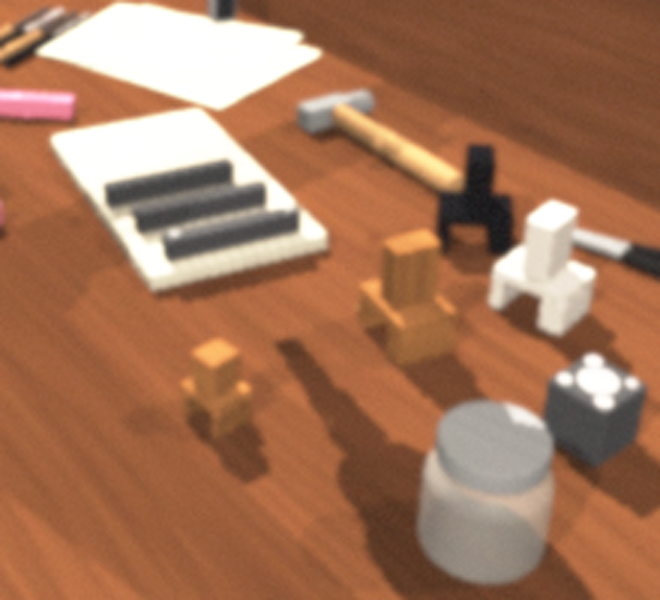

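The wrist picture shows the three bars parallel, with their tops at about columns 301, 376 and 454. The scene and side pictures show the gauge upright on the bench and the bystanders where they were. One numeric check remains.

```bash
python3 - <<'E'
from h import *
import pickle
c,f=pickle.load(open("w11.pkl","rb"))
P=onplane(c,np.array([(298,179),(306,348),(376,169),(377,341),(457,156),(451,329)])/1.5,38)
u=np.array([.981,-.196,0]);v=np.array([.196,.981,0])
for i in(0,2,4):
    m=(P[i]+P[i+1])/2;d=P[i+1]-P[i];print(m@u,m@v,np.degrees(np.arctan2(d[1],d[0])))
E
```

```text
561.3601058209316 88.29395472860888 -11.705608363668885
555.0761357913294 142.8804856726528 -11.081541121980017
545.8266450911258 198.84974357795076 -10.30966964413667
```

```bash
python3 -c "
from workcell import *
print(sign_off())"
```

```text
the job is handed in; nothing more can be done
None
```

I spaced both loose bars with the large wooden gauge and handed the job in at about 16 s of the 53 s allowed. sign_off() returned no verdict. The gauge is back on the bench beside the board, and the gripper was open and clear of everything.

| Final check (last wrist view) | Measured | Allowed |
|---|---|---|
| Fixed bar to bar_a, centre to centre | 54.6 mm | 46–66 mm |
| bar_a to bar_b, centre to centre | 56.0 mm | 46–66 mm |
| Bar angles to the fixed bar | within 1.4° | 11.5° (0.2 rad) |
| bar_a and bar_b lengthwise offset | −6 and −16 mm | ±40 mm |

- **Gauge and bystanders:** by eye, the last scene and side pictures show the gauge upright and off the board. The small gauge, jar and steel block look unmoved, but I did not measure their positions.
- **First draw:** the thick foot met the screwed-down bar about 2–3 mm farther on than my camera estimate. I found the contact from the force rising to about 8.6 N and used that point to correct the rest.
- **Second draw:** contact with the loose middle bar showed only as a slight force rise to about 2.4 N. I judged it from the wrist picture as well as the force.

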